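# Re-clamp a phone with its charging port up

## Task

The phone clamped flat in the slide-jaw holder is to have its charging port worked on. Slide the jaw back, take the phone out and stand it upright on its top end against the fixed jaw, in the middle of it, with the charging port pointing straight up and its screen or back flat to the jaws; then push the sliding jaw up until its sprung pad clamps the phone. Leave the other things on the bench where they lie.

Things in the scene. Friction and masses are not known exactly. Their poses are not given: they have to be found in the camera images.
- holder: The slide-jaw holder, screwed to the bench: pale metal base plate 74 x 260 x 8 mm with a slotted steel bed 40 mm wide, its flat top 22 mm above the bench; fixed jaw at one end, sliding jaw on the bed. Origin: centre of the base's underside. y is the slide direction, from the fixed jaw towards the open end; x is across the bed, z up. The base reaches 130 mm either way in y.
- fixed_face (a point): Foot of the fixed jaw's rubber-padded face, mid-width, at bed height; 98 mm from the holder's origin in its -y direction. The face looks along holder +y, is 44 mm wide and 27 mm high; the jaw is 46 mm wide, 22 mm thick and ends 50 mm above the bench.
- jaw_gap (a joint): The sliding jaw's slide; its value is the gap in m between the fixed face and the sliding jaw's pad at rest: 0 shut, 0.135 fully open, growing along holder +y. It starts at about 0.092, the sprung pad pressing on the phone's end. The slide is stiff: about 6 N moves it and it stays wherever it is left.
- pad: Rubber-faced sprung pad on the sliding jaw, 44 mm wide, 20 mm high, looking along holder -y. Origin: at bench height below the middle of its face; axes as the holder's. It gives 4 mm towards the jaw, 1 N per mm, so pushing the jaw on 1 to 4 mm after it touches leaves the part clamped. Behind it: jaw, 46 mm wide, to 24 mm behind the face, 42 mm above the bench; saddle to 84 mm, 32 mm high.
- knob (a point): Centre of the knurled round knob on the sliding jaw's saddle, 70 mm behind the pad's face, 48 mm above the bench; 22 mm across, upright, rigid (it does not turn), to be gripped from 37 to 59 mm above the bench. Pull or push the jaw by it.
- phone: Touch phone, black screen, pale rim, 95 x 51 x 11 mm, about 90 g. It starts clamped flat on the bed, screen up, long side along the slide, charging-port end (with the home button) towards the sliding jaw; its sides overhang the bed 5 mm each. Origin: centre of its back face. x runs along its length to its top end (47 mm to either end), y across, z out of the screen.
- port (a point): The charging port: centre of the phone's bottom end face, 47 mm from the phone's origin in its -x direction and 5.5 mm up in its z.
- battery: Loose flat phone battery, 34 x 50 x 9 mm, a bystander on the bench behind the holder. Origin: centre of its underside.
- tweezers: Loose dark tweezers, 118 mm long and 8 mm high, a bystander behind the holder. Origin: centre of the underside.
- screwdriver: Loose small black screwdriver, 77 mm long and 10 mm high, a bystander to the right of the holder, near the bench's front edge. Origin: centre of the underside.
- spare_part_card: Loose small pale box with a spare part, 44 x 52 x 12 mm, a bystander to the right of the holder. Origin: centre of the underside.
Mind the look-alikes: they are no part of the job. Leave any yellow look-alike of the phone alone.

How it is judged:
By the outcome, as a careful person would: the job done as asked, in the order asked, and still so for the second after the job is handed in, with the robot touching nothing.
It also fails if it takes over 64 s, if anything falls off the work surface, if the arm or the gripper's body presses on something with over 40 N, if the wrist force passes 120 N, or if a joint passes its speed limit or range.

## Robot

A 6-joint arm with a two-finger parallel gripper is mounted at the origin on a cart in front of the work surface, level with it; the furniture and walls round the work are solid. World frame = base frame: x ahead of the robot, y to its left, z up, the work surface at z = 0. Lengths are in m, angles in rad, forces in N, time in s.
With the tool pointing down it reaches from about 0.325 to 0.775 m from the base axis. Payload 5.5 kg.
Tool frame: the origin (TCP) lies between the finger pads; the fingertips stand 14 mm ahead of it and the grasp point (between the pads) lies 5 mm behind it (finger_overhang is the distance from the TCP to the fingertips, in m); z points along the fingers, y is the line along which they close (so a half turn about z gives the same grasp; the last joint's range is limited). The gripper opens to 85 mm and grips with 20 to 120 N. Pads are 22 mm wide; open, the fingers measure 114 mm over their backs; the gripper's body (76 mm by 85 mm) begins 54 mm behind the grasp point. The pads swing forward as they close: fully open they stand 13 mm farther back than shut.
Start: joints at [1.237, 0.091, 1.231, -0, 1.82, -0.057], TCP at [0.164, 0.577, 0.245] pointing down, gripper open.
Joint ranges: [-2.87, 2.87], [-0.86, 2.18], [0.17, 2.46], [-1.51, 4.65], [0.06, 2.69], [-2.65, 2.65]. Speed limits (rad/s): [2.57, 2.57, 3.01, 3.14, 3.14, 3.14].

## Interface

Orientations are given as a unit quaternion [x, y, z, w].
In Python, from cell import * gives the robot as it stands.
- The arm moves only by the tool carry_out, never from a script. Its argument "steps" is text: rows parted by semicolons, each of 7 numbers parted by spaces: the turn, a rotation vector about the tool's x, y, z in degrees, then the shift along the tool's x, y, z in m, then the finger opening in m, from 0 to 0.0854. In form: wx wy wz tx ty tz jaw; .... A call has exactly 10 rows; each row shifts and turns the commanded pose from where the row before left it, along the tool's axes as they then stand; what a row does not reach is not made up. A row lasts 1/8 s, in which the tool goes at most 62.5 mm and 10.7 degrees, less where a joint would pass 70% of its speed; a pose out of reach is approached as far as the arm can. A call with a gripper value outside its range is refused whole. The fingers move at their own pace and stop on an object; "newtons" is the grip in N (left out, the last holds). Time passes only in rows, so rows that do not move let the fingers close, or fill a call up. It gives the time, the measured TCP pose, the force, the opening and the grip force at its end, in the units of the state.
- state(): the state, without advancing time (a new reading comes with each control period).
- camera(name): name is "scene" or "top"; returns a dict with "pixels" (420x560x3 uint8, blue, green, red), "z_map" (420x560 float32, m along the optical axis (not along the pixel's ray), 0 where there is no reading), "camera_matrix" (3x3 intrinsics, pixels), "view" (4x4, takes a point from world to camera coordinates). Camera axes: x right, y down, z forward; pixel columns grow to the right and rows downward; lengths in m; the calibration is good to about 2 mm. A picture is of the moment at which its call begins.
- job_done(): hands the job in; it is judged then, once.
Trained networks look in the newest picture that a camera, given by its name, has taken for a name from the list of things; names that differ only in an ending like _2 or _b are one class to them, and where a whole thing is asked for, a point or a joint stands for the part that bears it (a point fixed in the world has none). Each returns a list of dicts, best first, with "p" (0 to 1); they miss things now and then, are a little off and sometimes report something else, mostly with a low value. They report only what shows in the picture. A call takes as long as a camera call. They do not tell look-alikes from the thing itself.
- recognise(camera, query): "bbox" ([left, top, right, bottom] in pixels, round what is visible of it).
The state is a dict: "time_s": time; "q": joint angles; "qd": joint speeds; "joint_torque": joint torques, N m; "tcp_pos": TCP position; "eef_rot": TCP orientation; "force": force on the tool from outside, world axes, zero at the start; "ft_torque": the same for the moment, N m; "opening": finger opening in m; "grip_force": force on a finger pad.
Only numpy, scipy, OpenCV 4.12 (cv2) and the standard library are available. Lean on these libraries where they do the work, as an engineer would, in place of code of your own. Each camera call takes 0.05 s, during which the arm holds its last target. There are 200 camera calls.

## Working session

There is one attempt and no reset: what is moved stays moved. The work goes in short steps, Python scripts to look and compute and a tool call to move; the robot and the scene stay as the last step left them, time stands still between calls to the robot, and variables do not carry over. Pictures are saved under pics/ and viewed, at most 10 in all, crops included, and the job is handed in when it is done.

Besides the shell and the picture viewer there is one more tool, called after "Request:" by a JSON object that holds its "op" and its "data". carry_out: Moves the arm, as the interface text tells. Its arguments: {"type":"object","properties":{"steps":{"type":"string"},"newtons":{"type":"number"}},"required":["steps"]}

```bash
mkdir -p pics; ls; cat > h.py <<'E'
from cell import *
import numpy as np, cv2
from scipy.spatial.transform import Rotation as R
def cloud(c):
    K=c["camera_matrix"];z=c["z_map"];v,u=np.mgrid[:z.shape[0],:z.shape[1]]
    P=np.stack([(u-K[0,2])/K[0,0]*z,(v-K[1,2])/K[1,1]*z,z,np.ones_like(z)],-1)
    W=P@np.linalg.inv(c["view"]).T
    W[z<=0]=np.nan
    return W[...,:3]
E
python3 - <<'E'
from h import *
for n in ["scene","top"]:
    c=camera(n);cv2.imwrite(f"pics/{n}0.png",c["pixels"]);W=cloud(c)
    np.savez(f"{n}0.npz",**c)
    print(n,np.linalg.inv(c["view"])[:3,3].round(3))
    for q in ["holder","phone","knob","pad","battery","tweezers"]:
        for d in recognise(n,q)[:2]:
            b=np.array(d["bbox"]);u,v=((b[:2]+b[2:])/2).astype(int)
            print(q,round(d["p"],2),b.round(),W[v,u].round(3))
s=state();print(s)
E
```

```text
pics
scene [ 0.211 -0.522  0.626]
holder 0.77 [201. 172. 288. 231.] [0.531 0.097 0.032]
phone 0.89 [240. 189. 268. 218.] [0.544 0.078 0.033]
phone 0.7 [166. 217. 213. 237.] [0.391 0.113 0.012]
knob 0.71 [216. 171. 245. 204.] [0.53  0.164 0.032]
pad 0.59 [238. 189. 274. 219.] [0.546 0.071 0.033]
battery 0.76 [308. 178. 326. 192.] [0.728 0.066 0.01 ]
battery 0.54 [251. 326. 278. 334.] [ 0.39  -0.206  0.008]
tweezers 0.54 [260. 159. 301. 168.] [0.713 0.207 0.005]
top [0.363 0.012 1.182]
holder 0.88 [180. 190. 287. 248.] [0.547 0.13  0.036]
phone 0.92 [222. 267. 261. 300.] [0.392 0.114 0.011]
phone 0.61 [233. 203. 271. 232.] [0.55  0.086 0.037]
knob 0.93 [199. 214. 237. 240.] [0.527 0.166 0.037]
battery 0.78 [250. 139. 270. 159.] [0.733 0.062 0.004]
tweezers 0.59 [196. 140. 214. 176.] [0.712 0.204 0.007]
tweezers 0.17 [233. 203. 270. 230.] [0.553 0.086 0.034]
{'time_s': 0.7, 'q': array([ 1.23733242e+00,  9.10713773e-02,  1.23066971e+00,  8.82320509e-06,
        1.81981968e+00, -5.66870576e-02]), 'qd': array([-0.00237427, -0.00043722,  0.00050599, -0.00099492, -0.00100129,
       -0.00054434]), 'joint_torque': array([-2.18460827e-04, -4.58306158e+01, -4.17994595e+01, -2.30213036e-04,
        3.70564157e-04, -3.17023080e-05]), 'tcp_pos': array([0.16394996, 0.57717997, 0.24530948]), 'eef_rot': array([ 1.37946049e-01,  9.90439744e-01,  1.64695261e-05, -1.10397965e-06]), 'force': array([0.78893738, 0.52318256, 1.06484672]), 'ft_torque': array([-0.00583304,  0.05204885, -0.09647256]), 'grip_force': 0.0, 'opening': 0.0853895433054457}
```

```bash
python3 - <<'E'
import cv2
a=cv2.imread("pics/top0.png")[120:320,150:350];b=cv2.imread("pics/scene0.png")[140:290,150:350]
cv2.imwrite("pics/crop0.png",cv2.resize(a,(600,600),interpolation=2));cv2.imwrite("pics/crop1.png",cv2.resize(b,(800,600),interpolation=2))
E
```

```text
(no output)
```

View pics/crop0.png

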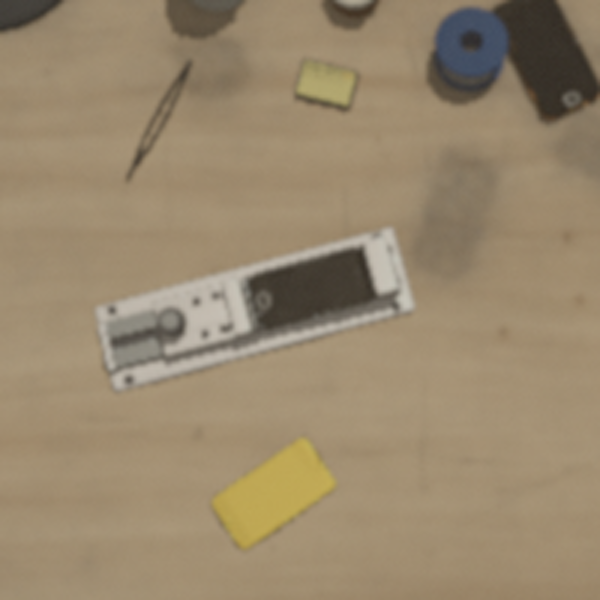

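View pics/crop1.png

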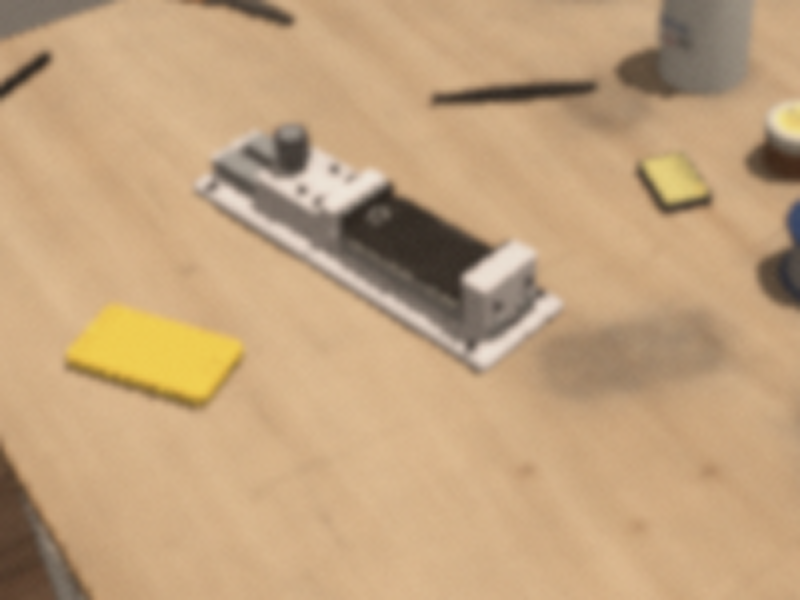

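The crops show the holder running from about (97,308)–(413,308) in the top crop. The black phone lies between the fixed jaw (right) and the sliding jaw (left), with its home button and port end towards the knob at crop pixel (171,321). The yellow look-alike is in front of it. Next I fit the holder pose in both views.

```bash
cat >> h.py <<'E'
def plane(c,px,z):
    K=c["camera_matrix"];T=np.linalg.inv(c["view"])
    px=np.atleast_2d(px).astype(float)
    r=np.c_[(px[:,0]-K[0,2])/K[0,0],(px[:,1]-K[1,2])/K[1,1],np.ones(len(px))]@T[:3,:3].T
    return T[:3,3]+r*((z-T[2,3])/r[:,2])[:,None]
E
python3 - <<'E'
from h import *
for n,roi in [("top",(170,180,300,260)),("scene",(190,160,300,242))]:
    c=dict(np.load(n+"0.npz"));W=cloud(c);img=c["pixels"]
    hsv=cv2.cvtColor(img,cv2.COLOR_BGR2HSV)
    m=np.zeros(img.shape[:2],np.uint8);l,t,r,b=roi
    m[t:b,l:r]=((hsv[t:b,l:r,1]<55)&(hsv[t:b,l:r,2]>90)).astype(np.uint8)
    k,lab,st,_=cv2.connectedComponentsWithStats(m)
    i=1+st[1:,4].argmax();v,u=np.nonzero(lab==i)
    print(n,st[i])
    P=plane(c,np.c_[u,v],0.008)[:,:2]
    if n=="top":
        (cx,cy),(w,h),a=cv2.minAreaRect(P.astype(np.float32)*1000);print("rect mm",cx,cy,w,h,a)
    # depth heights
    H=W[t:b,l:r].reshape(-1,3)
    for lo,hi in [(.004,.014),(.018,.027),(.028,.037),(.038,.046),(.046,.054),(.054,.065)]:
        S=H[(H[:,2]>lo)&(H[:,2]<hi)]
        if len(S)>5:
            q=cv2.minAreaRect((S[:,:2]*1000).astype(np.float32))
            print(lo,hi,len(S),S.mean(0).round(4),[np.round(x,1) for x in q])
E
```

```text
top [ 181  195  108   56 2372]
rect mm 542.1233520507812 129.53475952148438 76.25666809082031 262.6637268066406 13.783683776855469
0.004 0.014 1168 [0.5363 0.1323 0.0073] [array([551.7, 127.1]), array([319.1, 201.4]), np.float64(88.5)]
0.018 0.027 281 [0.5196 0.2097 0.0218] [array([540.2, 132.1]), array([ 47.4, 249.7]), np.float64(14.5)]
0.028 0.037 1107 [0.5469 0.1099 0.0322] [array([547.8, 108.1]), array([ 51.3, 200.6]), np.float64(14.0)]
0.038 0.046 159 [0.5426 0.1255 0.0412] [array([549.5, 101.5]), array([ 46.7, 186.3]), np.float64(13.9)]
0.046 0.054 169 [0.5653 0.0356 0.0491] [array([551.4, 108.7]), array([ 44.7, 196.6]), np.float64(11.5)]
0.054 0.065 67 [0.5281 0.187  0.0589] [array([547.2, 112. ]), array([ 25.5, 184.9]), np.float64(12.9)]
scene [ 199  172   91   60 1711]
0.004 0.014 1186 [0.5108 0.1085 0.0086] [array([558.7, 139.5]), array([322.4, 260.5]), np.float64(51.9)]
0.018 0.027 269 [0.5269 0.1476 0.0222] [array([538.7, 132.3]), array([ 46.2, 251.3]), np.float64(14.3)]
0.028 0.037 793 [0.5445 0.1049 0.0327] [array([547.3, 108.3]), array([ 50.8, 201.2]), np.float64(13.4)]
0.038 0.046 188 [0.5436 0.1117 0.0417] [array([546.9, 104.1]), array([ 46.4, 189.5]), np.float64(14.0)]
0.046 0.054 164 [0.5618 0.0429 0.0491] [array([553.6, 107.3]), array([ 47.1, 192.2]), np.float64(9.8)]
0.054 0.065 53 [0.5253 0.1907 0.0587] [array([526.3, 192.5]), array([21.7, 20.9]), np.float64(55.7)]
```

Request:
{"op": "carry_out", "data": {"steps": "0 0 0 -0.0454 -0.0272 0.009 0.0854;0 0 0 -0.0454 -0.0272 0.009 0.0854;0 0 0 -0.0454 -0.0272 0.009 0.0854;0 0 0 -0.0454 -0.0272 0.009 0.0854;0 0 0 -0.0454 -0.0272 0.009 0.0854;0 0 0 -0.0454 -0.0272 0.009 0.0854;0 0 0 -0.0454 -0.0272 0.009 0.0854;0 0 0 -0.0454 -0.0272 0.009 0.0854;0 0 0 -0.0454 -0.0272 0.009 0.0854;0 0 0 -0.0454 -0.0272 0.009 0.0854", "newtons": 80}}

```text
time_s: 1.95
tcp_pos: [0.5274, 0.19, 0.1552]
eef_rot: [0.138, 0.99, 0.0, 0.0]
force: [0.7, -0.1, 0.1]
opening: 0.0853
grip_force: 0.0
```

Request:
{"op": "carry_out", "data": {"steps": "0 0 10 0 0 0 0.0854;0 0 10 0 0 0 0.0854;0 0 10 0 0 0 0.0854;0 0 10 0 0 0 0.0854;0 0 10 0 0 0 0.0854;0 0 10 0 0 0 0.0854;0 0 0 0 0 0 0.0854;0 0 0 0 0 0 0.0854;0 0 0 0 0 0 0.0854;0 0 0 0 0 0 0.0854"}}

```text
time_s: 3.2
tcp_pos: [0.5264, 0.1915, 0.1553]
eef_rot: [0.614, 0.789, 0.0, 0.0]
force: [0.7, -0.1, 0.2]
opening: 0.0854
grip_force: 0.0
```

Request:
{"op": "carry_out", "data": {"steps": "0 0 0 0 0 0.026 0.045;0 0 0 0 0 0.026 0.045;0 0 0 0 0 0.026 0.045;0 0 0 0 0 0.026 0.045;0 0 0 0 0 0 0.045;0 0 0 0 0 0 0.01;0 0 0 0 0 0 0.01;0 0 0 0 0 0 0.01;0 0 0 0 0 0 0.01;0 0 0 0 0 0 0.01"}}

```text
time_s: 4.45
tcp_pos: [0.5279, 0.1919, 0.0533]
eef_rot: [0.615, 0.789, 0.002, 0.001]
force: [4.8, 1.7, 4.1]
opening: 0.0192
grip_force: 78.8
```

Request:
{"op": "carry_out", "data": {"steps": "0 0 0 0.005 0 0 0.01;0 0 0 0.005 0 0 0.01;0 0 0 0.005 0 0 0.01;0 0 0 0.005 0 0 0.01;0 0 0 0.005 0 0 0.01;0 0 0 0.005 0 0 0.01;0 0 0 0.005 0 0 0.01;0 0 0 0.004 0 0 0.01;0 0 0 0.002 0 0 0.01;0 0 0 0 0 0 0.01"}}

```text
time_s: 5.7
tcp_pos: [0.5184, 0.2302, 0.0532]
eef_rot: [0.615, 0.788, 0.001, 0.002]
force: [6.2, -3.3, 5.3]
opening: 0.0194
grip_force: 78.9
```

Request:
{"op": "carry_out", "data": {"steps": "0 0 0 0 0 0 0.05;0 0 0 0 0 0 0.05;0 0 0 0 0 0 0.05;0 0 0 0 0 -0.02 0.0854;0 0 0 0 0 -0.03 0.0854;0 0 0 0 0 -0.03 0.0854;0 0 0 -0.04 0 -0.03 0.0854;0 0 0 -0.04 0 0 0.0854;0 0 0 -0.045 0 0 0.0854;0 0 0 0 0 0 0.0854"}}

```text
time_s: 6.95
tcp_pos: [0.5476, 0.1075, 0.163]
eef_rot: [0.616, 0.788, 0.0, 0.001]
force: [-1.0, 0.2, -0.4]
opening: 0.0854
grip_force: 0.0
```

```bash
python3 - <<'E'
from h import *
hx=np.array([np.cos(np.radians(14)),np.sin(np.radians(14))]);d=np.array([-hx[1],hx[0]]);o=np.array([.542,.1295])
for n in ["scene","top"]:
    c=camera(n);cv2.imwrite(f"pics/{n}1.png",c["pixels"]);W=cloud(c).reshape(-1,3);px=c["pixels"].reshape(-1,3)
    L=np.c_[(W[:,:2]-o)@hx,(W[:,:2]-o)@d,W[:,2]]
    def box(nm,k): print(n,nm,k.sum(),np.nanpercentile(L[k],[1,50,99],axis=0).round(4).tolist()) if k.sum()>5 else print(n,nm,'none')
    inn=(abs(L[:,0])<.05)&(abs(L[:,1])<.14)
    box("phone",inn&(L[:,2]>.026)&(L[:,2]<.037)&(px.max(1)<90)&(L[:,1]<0.01))
    box("knob",inn&(L[:,2]>.056)&(L[:,2]<.063)&(L[:,1]>.05))
    box("jaw",inn&(L[:,2]>.039)&(L[:,2]<.045)&(L[:,1]>.02))
    box("fix",inn&(L[:,2]>.047)&(L[:,2]<.053)&(L[:,1]<-.08))
E
python3 -c "
import cv2
b=cv2.imread('pics/scene1.png')[120:270,150:350]
cv2.imwrite('pics/crop2.png',cv2.resize(b,(800,600),interpolation=2))"
```

```text
scene phone 410 [[-0.0245, -0.0933, 0.03], [-0.0042, -0.0494, 0.0329], [0.0206, -0.0074, 0.0353]]
scene knob 39 [[-0.0101, 0.0925, 0.0563], [-0.0, 0.1023, 0.0594], [0.0105, 0.1139, 0.0609]]
scene jaw 118 [[-0.0227, 0.0337, 0.0391], [-0.0009, 0.0483, 0.0415], [0.0217, 0.1029, 0.0444]]
scene fix 137 [[-0.0232, -0.1197, 0.0472], [-0.0018, -0.1098, 0.0495], [0.0224, -0.0975, 0.0514]]
top phone 238 [[-0.0238, -0.0976, 0.028], [-0.0029, -0.0814, 0.0321], [0.0216, -0.0195, 0.0364]]
top knob none
top jaw 118 [[-0.0213, 0.034, 0.0391], [0.0008, 0.0486, 0.0413], [0.0222, 0.0581, 0.0444]]
top fix 121 [[-0.0222, -0.1194, 0.0472], [-0.0012, -0.108, 0.0496], [0.0227, -0.0985, 0.0525]]
```

View pics/crop2.png

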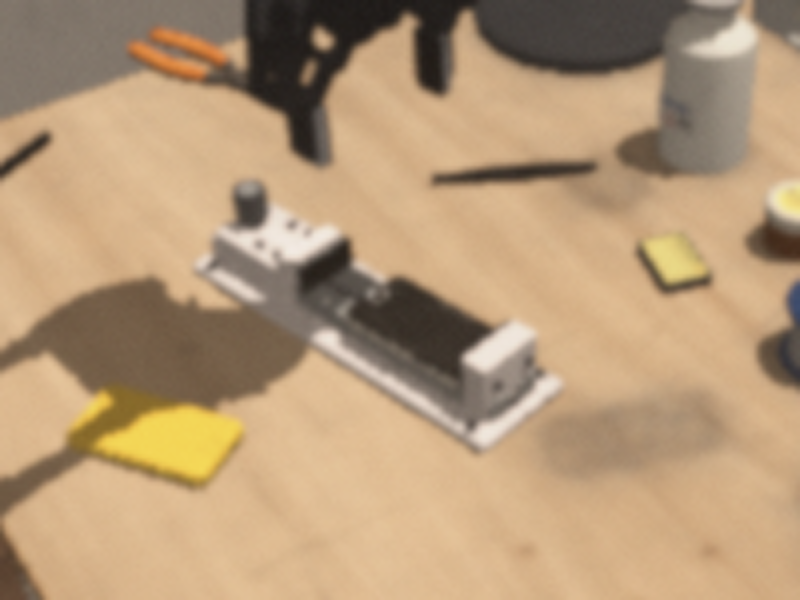

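Request:
{"op": "carry_out", "data": {"steps": "0 -10 0 0 0.0007 0 0.075;0 -10 0 0 0.0007 0 0.075;0 0 0 0.0079 0 0.0218 0.075;0 0 0 0.0079 0 0.0218 0.075;0 0 0 0.0079 0 0.0218 0.075;0 0 0 0.0079 0 0.0218 0.075;0 0 0 0.0079 0 0.0218 0.075;0 0 0 0 0 0 0.075;0 0 0 0 0 0 0.075;0 0 0 0 0 0 0.075", "newtons": 50}}

```text
time_s: 8.3
tcp_pos: [0.549, 0.1108, 0.047]
eef_rot: [0.605, 0.777, -0.106, 0.138]
force: [0.5, -0.0, 1.4]
opening: 0.075
grip_force: 0.0
```

```bash
cat >> h.py <<'E'
A=np.radians(14);hx=np.array([np.cos(A),np.sin(A),0]);hy=np.array([-hx[1],hx[0],0]);O=np.array([.5432,.1308,0])
H=np.c_[hx,hy,[0,0,1]]
def rep(tx=None):
    s=state();p=s["tcp_pos"];Rt=R.from_quat(s["eef_rot"]).as_matrix()
    print("t",s["time_s"],"local",(H.T@(p-O)).round(4),"force",(H.T@s["force"]).round(1),"open",round(s["opening"],4),round(s["grip_force"],1),"q",s["q"].round(2))
    print("tool axes in holder:\n",(H.T@Rt).round(3))
    if tx is not None: print("tool shift",(Rt.T@(O+H@np.array(tx)-p)).round(4))
E
python3 -c "
from h import *
rep([0,-.023,.027])"
```

```text
t 8.3 local [ 0.0008 -0.0208  0.047 ] force [ 0.4 -0.2  1.4] open 0.075 0.0 q [ 0.34  0.07  1.65 -0.35  1.47  0.13]
tool axes in holder:
 [[-0.002  1.     0.003]
 [ 0.94   0.003 -0.342]
 [-0.342  0.003 -0.94 ]]
tool shift [ 0.0048 -0.0009  0.0196]
```

Request:
{"op": "carry_out", "data": {"steps": "0 0 0 0.0016 -0.0009 0.0065 0.075;0 0 0 0.0016 0 0.0065 0.075;0 0 0 0.0016 0 0.0066 0.075;0 0 0 0 0 0 0.075;0 0 0 0 0 0 0.04;0 0 0 0 0 0 0.04;0 0 0 0 0 0 0.04;0 0 0 0 0 0 0.04;0 0 0 0 0 0 0.04;0 0 0 0 0 0 0.04"}}

```text
time_s: 9.55
tcp_pos: [0.5483, 0.108, 0.0258]
eef_rot: [0.605, 0.777, -0.106, 0.137]
force: [0.1, 1.4, 4.4]
opening: 0.0497
grip_force: 53.0
```

```bash
python3 -c "
from h import *
rep()"
```

```text
t 9.55 local [-0.0006 -0.0233  0.0258] force [0.5 1.3 4.4] open 0.0497 53.0 q [ 0.33  0.08  1.67 -0.35  1.43  0.14]
tool axes in holder:
 [[-0.002  1.     0.002]
 [ 0.94   0.003 -0.342]
 [-0.342  0.001 -0.94 ]]
```

Request:
{"op": "carry_out", "data": {"steps": "0 0 0 0.0028 0 -0.001 0.04;0 0 0 -0.0005 0 -0.0055 0.04;0 0 0 -0.0056 0 -0.0201 0.04;0 0 0 -0.0056 0 -0.0201 0.04;0 0 0 -0.0056 0 -0.0201 0.04;0 0 0 -0.0056 0 -0.0201 0.04;0 0 0 -0.0056 0 -0.0201 0.04;0 0 0 -0.0056 0 -0.0201 0.04;0 0 0 0 0 0 0.04;0 0 0 0 0 0 0.04"}}

```text
time_s: 10.8
tcp_pos: [0.5443, 0.1214, 0.1547]
eef_rot: [0.605, 0.777, -0.107, 0.137]
force: [-0.1, -0.3, -0.9]
opening: 0.0494
grip_force: 52.5
```

Request:
{"op": "carry_out", "data": {"steps": "0 9 0 0 0 0 0.04;0 9 0 0 0 0 0.04;0 9 0 0 0 0 0.04;0 9 0 0 0 0 0.04;0 9 0 0 0 0 0.04;0 9 0 0 0 0 0.04;0 9 0 0 0 0 0.04;0 9 0 0 0 0 0.04;0 9 0 0 0 0 0.04;0 9 0 0 0 0 0.04"}}

```text
time_s: 12.05
tcp_pos: [0.5444, 0.1209, 0.1544]
eef_rot: [0.503, 0.644, 0.354, -0.454]
force: [0.2, -0.4, -0.6]
opening: 0.0497
grip_force: 52.5
```

```bash
python3 - <<'E'
from h import *
rep([0,-.085,.105])
for n in ["scene","top"]:
    c=camera(n);cv2.imwrite(f"pics/{n}2.png",c["pixels"]);np.savez(n+"2.npz",**c)
b=cv2.imread('pics/scene2.png')[100:250,150:350]
cv2.imwrite('pics/crop3.png',cv2.resize(b,(800,600),interpolation=2))
E
```

```text
t 12.05 local [-0.0013 -0.0099  0.1544] force [ 0.1 -0.5 -0.6] open 0.0497 52.5 q [-0.33  0.36  1.48  1.04  1.99 -0.48]
tool axes in holder:
 [[ 0.001  1.    -0.001]
 [ 0.337  0.001  0.941]
 [ 0.941 -0.002 -0.337]]
tool shift [-0.0718  0.0013 -0.054 ]
```

View pics/crop3.png

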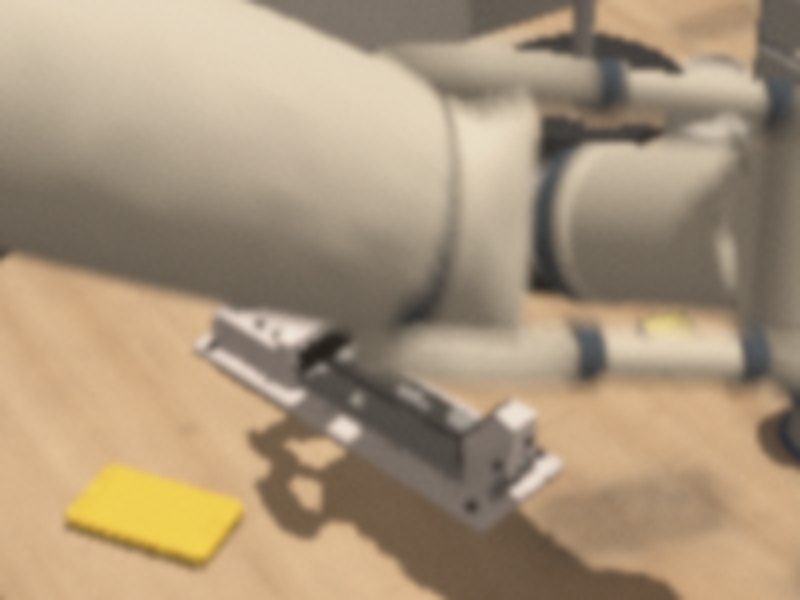

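The forearm hides the phone in the scene view, and the bed below is empty. I'll check the top view.

```bash
python3 - <<'E'
from h import *
c=dict(np.load("top2.npz"));W=cloud(c)
b=c["pixels"][170:270,170:330]
cv2.imwrite('pics/crop4.png',cv2.resize(b,(800,500),interpolation=2))
L=(W.reshape(-1,3)-O)@H
k=(abs(L[:,0]+.001)<.022)&(L[:,2]>.15)&(L[:,2]<.19)&(abs(L[:,1]+.01)<.03)
print(k.sum(),np.percentile(L[k],[2,25,50,75,98],axis=0).round(4))
E
```

```text
107 [[-0.0221 -0.0181  0.1548]
 [-0.0127 -0.0161  0.1665]
 [-0.0016 -0.0131  0.1683]
 [ 0.0089 -0.0102  0.1693]
 [ 0.0199 -0.0073  0.1722]]
```

View pics/crop4.png

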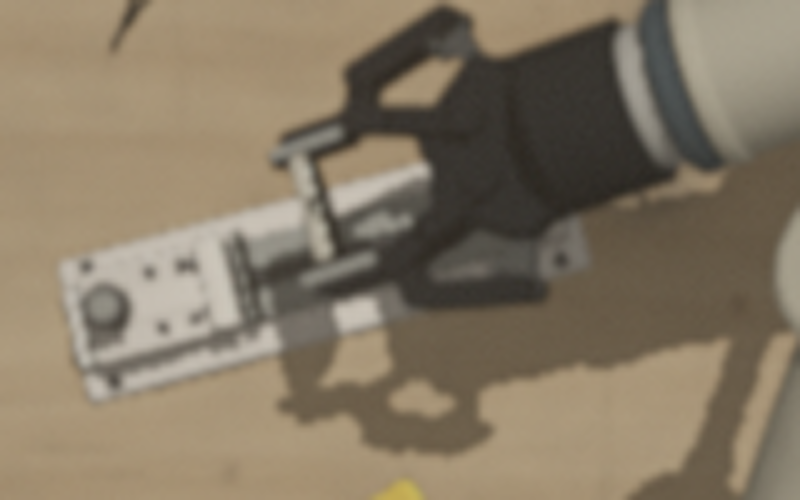

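Request:
{"op": "carry_out", "data": {"steps": "0 0 0 -0.0051 0.0003 -0.0143 0.04;0 0 0 -0.0051 0.0003 -0.0143 0.04;0 0 0 -0.0051 0.0003 -0.0143 0.04;0 0 0 -0.0051 0.0002 -0.0143 0.04;0 0 0 -0.0051 0.0002 -0.0143 0.04;0 0 0 -0.0099 0 0.0035 0.04;0 0 0 -0.0099 0 0.0035 0.04;0 0 0 -0.0099 0 0.0035 0.04;0 0 0 -0.0099 0 0.0035 0.04;0 0 0 0 0 0 0.04"}}

```text
time_s: 13.4
tcp_pos: [0.5639, 0.0482, 0.1126]
eef_rot: [0.504, 0.646, 0.352, -0.453]
force: [-0.0, -0.0, -0.9]
opening: 0.0492
grip_force: 52.6
```

```bash
python3 - <<'E'
from h import *
rep()
for n in ["top"]:
    c=camera(n);W=cloud(c);L=(W.reshape(-1,3)-O)@H;s=(H.T@(state()["tcp_pos"]-O))
    k=(abs(L[:,0]-s[0])<.022)&(abs(L[:,2]-s[2]-.015)<.02)&(abs(L[:,1]-s[1]+.005)<.02)
    print(k.sum(),np.percentile(L[k],[2,25,50,75,98],axis=0).round(4))
E
```

```text
t 13.4 local [ 1.000e-04 -8.510e-02  1.126e-01] force [-0.  -0.  -0.9] open 0.0492 52.6 q [-0.42  0.51  1.37  0.98  2.04 -0.57]
tool axes in holder:
 [[ 0.001  1.    -0.003]
 [ 0.341  0.003  0.94 ]
 [ 0.94  -0.002 -0.341]]
95 [[-0.021  -0.0926  0.1252]
 [-0.0109 -0.0901  0.1292]
 [ 0.0002 -0.0873  0.1304]
 [ 0.0102 -0.0846  0.1322]
 [ 0.0209 -0.082   0.1355]]
```

Request:
{"op": "carry_out", "data": {"steps": "0 0 0 -0.0047 0 0.0017 0.04;0 0 0 -0.0047 0 0.0017 0.04;0 0 0 -0.001 0 0.0003 0.04;0 0 0 -0.001 0 0.0003 0.04;0 0 0 -0.001 0 0.0003 0.04;0 0 0 -0.001 0 0.0003 0.04;0 0 0 0 0 0 0.04;0 0 0 0 0 0 0.04;0 0 0 0 0 0 0.04;0 0 0 0 0 0 0.04"}}

```text
time_s: 14.7
tcp_pos: [0.5645, 0.0476, 0.0998]
eef_rot: [0.504, 0.646, 0.353, -0.452]
force: [0.4, -0.1, -0.4]
opening: 0.0494
grip_force: 52.6
```

Request:
{"op": "carry_out", "data": {"steps": "0 0 0 -0.001 0 0.0003 0.04;0 0 0 0 0 0 0.04;0 0 0 -0.001 0 0.0003 0.04;0 0 0 0 0 0 0.04;0 0 0 -0.001 0 0.0003 0.04;0 0 0 0 0 0 0.04;0 0 0 0 0 0 0.04;0 0 0 0 0 0 0.04;0 0 0 0 0 0 0.04;0 0 0 0 0 0 0.04"}}

```text
time_s: 15.95
tcp_pos: [0.5646, 0.0474, 0.0971]
eef_rot: [0.503, 0.646, 0.353, -0.452]
force: [-0.5, -0.8, 4.6]
opening: 0.0496
grip_force: 52.7
```

Request:
{"op": "carry_out", "data": {"steps": "0 0 0 0.0003 0 -0.001 0.04;0 0 0 -0.0003 0 -0.001 0.04;0 0 0 -0.0003 0 -0.001 0.04;0 0 0 -0.0003 0 -0.001 0.04;0 0 0 0 0 0 0.04;0 0 0 -0.0003 0 -0.001 0.04;0 0 0 0 0 0 0.04;0 0 0 0 0 0 0.04;0 0 0 0 0 0 0.04;0 0 0 0 0 0 0.04"}}

```text
time_s: 17.2
tcp_pos: [0.5657, 0.0425, 0.0974]
eef_rot: [0.504, 0.646, 0.353, -0.452]
force: [-0.2, 0.5, -2.0]
opening: 0.0493
grip_force: 52.4
```

```bash
python3 -c "
from h import *
rep([0,-.0908,.0971])"
```

```text
t 17.2 local [ 0.0005 -0.0911  0.0974] force [-0.1  0.5 -2. ] open 0.0493 52.4 q [-0.43  0.53  1.36  0.96  2.04 -0.59]
tool axes in holder:
 [[-0.001  1.    -0.002]
 [ 0.342  0.002  0.94 ]
 [ 0.94  -0.    -0.342]]
tool shift [-0.0002 -0.0005  0.0004]
```

Request:
{"op": "carry_out", "data": {"steps": "0 0 0 -0.0003 -0.0003 -0.001 0.04;0 0 0 0 0 0 0.04;0 0 0 -0.0003 0 -0.001 0.04;0 0 0 0 0 0 0.04;0 0 0 0 0 0 0.04;0 0 0 0 0 0 0.04;0 0 0 0 0 0 0.04;0 0 0 0 0 0 0.04;0 0 0 0 0 0 0.04;0 0 0 0 0 0 0.04"}}

```text
time_s: 18.45
tcp_pos: [0.5659, 0.0414, 0.0976]
eef_rot: [0.503, 0.646, 0.353, -0.453]
force: [-0.1, 8.0, -1.7]
opening: 0.0493
grip_force: 53.2
```

```bash
python3 -c "
from h import *
rep()
c=camera('top');W=cloud(c);L=(W.reshape(-1,3)-O)@H;s=(H.T@(state()['tcp_pos']-O))
k=(abs(L[:,0]-s[0])<.022)&(abs(L[:,2]-s[2]-.015)<.02)&(abs(L[:,1]-s[1]+.003)<.02)
print(k.sum(),np.percentile(L[k],[2,25,50,75,98],axis=0).round(4))
"
```

```text
t 18.45 local [ 0.0004 -0.0922  0.0976] force [ 1.8  7.8 -1.7] open 0.0493 53.2 q [-0.43  0.54  1.36  0.96  2.04 -0.59]
tool axes in holder:
 [[-0.001  1.    -0.003]
 [ 0.341  0.003  0.94 ]
 [ 0.94   0.    -0.341]]
98 [[-0.0205 -0.1001  0.0989]
 [-0.0102 -0.0973  0.1137]
 [-0.0003 -0.0944  0.1151]
 [ 0.0112 -0.0915  0.1167]
 [ 0.0218 -0.089   0.1191]]
```

Request:
{"op": "carry_out", "data": {"steps": "0 0 0 -0.0008 0 0.0005 0.04;0 0 0 0 0 0 0.04;0 0 0 0 0 0 0.04;0 0 0 0 0 0 0.053;0 0 0 0 0 0 0.058;0 0 0 0 0 0 0.063;0 0 0 0 0 0 0.07;0 0 0 0 0 0 0.07;0 0 0 0 0 0 0.07;0 0 0 0 0 0 0.07", "newtons": 40}}

```text
time_s: 19.75
tcp_pos: [0.5659, 0.0406, 0.0967]
eef_rot: [0.504, 0.646, 0.353, -0.452]
force: [0.5, -0.1, 0.7]
opening: 0.0701
grip_force: 0.0
```

```bash
cat > chk.py <<'E'
from h import *
rep()
c=camera('top');W=cloud(c);L=(W.reshape(-1,3)-O)@H
k=(abs(L[:,0])<.022)&(abs(L[:,2]-.115)<.015)&(abs(L[:,1]+.09)<.03)
print(k.sum(),np.percentile(L[k],[2,25,50,75,98],axis=0).round(4))
cv2.imwrite('pics/crop5.png',cv2.resize(c["pixels"][170:270,170:330],(800,500),interpolation=2))
E
python3 chk.py
```

```text
t 19.75 local [ 0.0002 -0.093   0.0967] force [ 0.5 -0.2  0.7] open 0.0701 0.0 q [-0.43  0.54  1.36  0.96  2.04 -0.6 ]
tool axes in holder:
 [[-0.001  1.    -0.002]
 [ 0.342  0.002  0.94 ]
 [ 0.94  -0.    -0.342]]
91 [[-0.0214 -0.0963  0.1105]
 [-0.0114 -0.0939  0.1138]
 [-0.0005 -0.0911  0.1153]
 [ 0.0105 -0.0884  0.1167]
 [ 0.0202 -0.0859  0.1194]]
```

View pics/crop5.png

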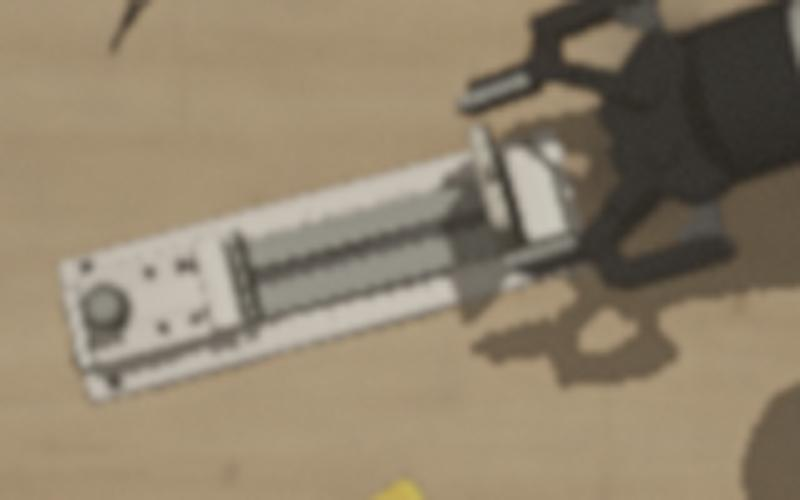

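Request:
{"op": "carry_out", "data": {"steps": "0 0 0 0 0 -0.01 0.072;0 0 0 0 0 -0.015 0.072;0 0 0 0 0 -0.025 0.072;0 0 0 0 0 -0.035 0.072;0 0 0 0 0 -0.035 0.072;0 0 0 0.03 0 -0.012 0.072;0 0 0 0.03 0 -0.012 0.072;0 0 0 0.03 0 -0.012 0.072;0 0 0 0 0 0 0.072;0 0 0 0 0 0 0.072"}}

```text
time_s: 21.05
tcp_pos: [0.5942, -0.0723, 0.2339]
eef_rot: [0.504, 0.646, 0.352, -0.452]
force: [0.2, -0.3, -0.5]
opening: 0.0719
grip_force: 0.0
```

Request:
{"op": "carry_out", "data": {"steps": "0 -10 0 0 0 0 0.06;0 -10 0 0 0 0 0.06;0 -10 0 0 0 0 0.06;0 -10 0 0 0 0 0.06;0 -10 0 0 0 0 0.06;0 -10 0 0 0 0 0.06;0 -10 0 0 0 0 0.06;0 0 0 0 0 0 0.05;0 0 0 0 0 0 0.05;0 0 0 0 0 0 0.05"}}

```text
time_s: 22.3
tcp_pos: [0.5941, -0.0729, 0.2332]
eef_rot: [0.615, 0.788, -0.0, -0.002]
force: [0.3, -0.6, -0.7]
opening: 0.0496
grip_force: 0.0
```

```bash
python3 -c "
import chk
chk.rep([0,.1026,.22])
from h import *
c=camera('scene');np.savez('scene3.npz',**c)
cv2.imwrite('pics/crop6.png',cv2.resize(c['pixels'][120:270,150:350],(800,600),interpolation=2))
W=cloud(c);L=(W.reshape(-1,3)-O)@H
for z in (.06,.075,.09,.105):
    k=(abs(L[:,0])<.035)&(abs(L[:,2]-z)<.006)&(abs(L[:,1]+.09)<.03)
    print(z,k.sum(),np.percentile(L[k],[5,50,95],axis=0)[:,:2].round(4).tolist())
"
```

```text
t 22.3 local [ 1.000e-04 -2.099e-01  2.332e-01] force [ 0.1 -0.6 -0.7] open 0.0496 0.0 q [-0.18  0.09  1.26  0.    1.8  -0.42]
tool axes in holder:
 [[-0.001  1.    -0.002]
 [ 1.     0.001  0.002]
 [ 0.002 -0.002 -1.   ]]
94 [[-2.070e-02 -9.840e-02  1.100e-01]
 [-1.070e-02 -9.590e-02  1.139e-01]
 [ 1.000e-04 -9.300e-02  1.152e-01]
 [ 1.010e-02 -9.020e-02  1.164e-01]
 [ 2.100e-02 -8.760e-02  1.190e-01]]
t 22.35 local [ 2.000e-04 -2.100e-01  2.335e-01] force [-0.2 -0.3  0.5] open 0.0502 0.0 q [-0.18  0.09  1.26  0.    1.8  -0.42]
tool axes in holder:
 [[-0.     1.    -0.002]
 [ 1.     0.     0.002]
 [ 0.002 -0.002 -1.   ]]
tool shift [ 0.3126 -0.      0.014 ]
0.06 70 [[-0.0253, -0.098], [-0.0058, -0.0964], [0.0199, -0.0907]]
0.075 70 [[-0.025, -0.0979], [-0.0032, -0.0962], [0.0212, -0.092]]
0.09 78 [[-0.025, -0.0974], [-0.0045, -0.0961], [0.0215, -0.0909]]
0.105 79 [[-0.0249, -0.0973], [-0.0051, -0.0962], [0.0215, -0.0889]]
```

View pics/crop6.png

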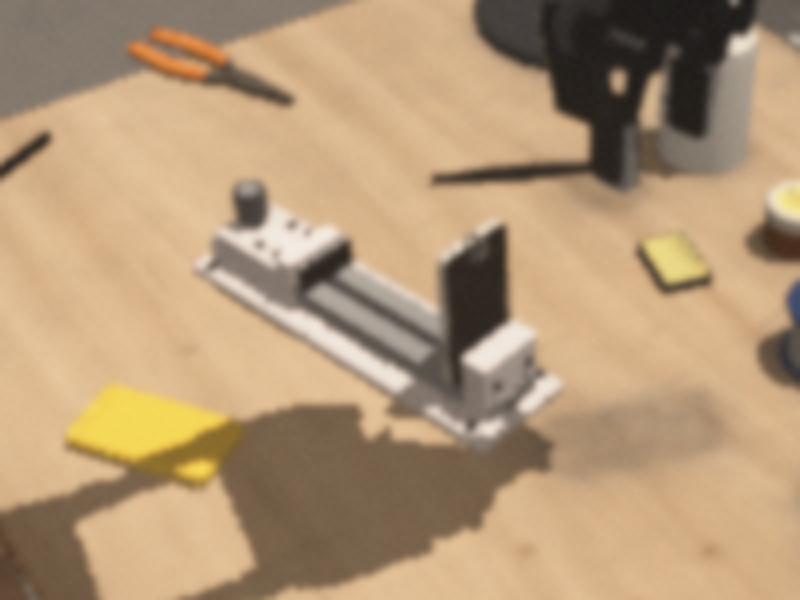

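Request:
{"op": "carry_out", "data": {"steps": "0 0 0 0.052 0 0 0.05;0 0 0 0.052 0 0 0.05;0 0 0 0.052 0 0 0.05;0 0 0 0.052 0 0 0.05;0 0 0 0.052 0 0 0.05;0 0 0 0.052 0 0 0.05;0 0 0 0 0 0.045 0.05;0 0 0 0 0 0.045 0.05;0 0 0 0 0 0.04 0.05;0 0 0 0 0 0 0.05", "newtons": 80}}

```text
time_s: 23.65
tcp_pos: [0.5161, 0.2295, 0.1003]
eef_rot: [0.615, 0.788, -0.004, -0.002]
force: [-0.4, -0.2, 0.1]
opening: 0.0498
grip_force: 0.0
```

```bash
python3 -c "
from h import *
rep([0,.1024,.052])"
```

```text
t 23.65 local [-0.0024  0.1024  0.1003] force [-0.4 -0.1  0.1] open 0.0498 0.0 q [0.36 0.02 1.56 0.   1.57 0.11]
tool axes in holder:
 [[-0.001  1.    -0.009]
 [ 1.     0.001 -0.001]
 [-0.001 -0.009 -1.   ]]
tool shift [0.0001 0.0028 0.0483]
```

Request:
{"op": "carry_out", "data": {"steps": "0 0 0 0 0.002 0.02 0.05;0 0 0 0 0 0.02 0.05;0 0 0 0 0 0.007 0.05;0 0 0 0 0 0 0.05;0 0 0 0 0 0 0.01;0 0 0 0 0 0 0.01;0 0 0 0 0 0 0.01;0 0 0 0 0 0 0.01;0 0 0 0 0 0 0.01;0 0 0 0 0 0 0.01"}}

```text
time_s: 24.9
tcp_pos: [0.5185, 0.2311, 0.059]
eef_rot: [0.615, 0.789, -0.001, -0.001]
force: [-9.2, -3.1, 8.3]
opening: 0.0191
grip_force: 78.2
```

```bash
python3 -c "
from h import *
rep([0,-.0200,.053])"
```

```text
t 24.9 local [0.0003 0.1033 0.059 ] force [-9.7 -0.7  8.3] open 0.0191 78.2 q [0.36 0.05 1.6  0.   1.49 0.11]
tool axes in holder:
 [[-0.003  1.    -0.003]
 [ 1.     0.003 -0.   ]
 [-0.    -0.003 -1.   ]]
tool shift [-0.1233 -0.0006  0.006 ]
```

Request:
{"op": "carry_out", "data": {"steps": "0 0 0 -0.006 0 0 0.01;0 0 0 -0.012 0 0 0.01;0 0 0 -0.012 0 0 0.01;0 0 0 -0.012 0 0 0.01;0 0 0 -0.012 0 0 0.01;0 0 0 -0.012 0 0 0.01;0 0 0 -0.012 0 0 0.01;0 0 0 -0.012 0 0 0.01;0 0 0 -0.012 0 0 0.01;0 0 0 0 0 0 0.01"}}

```text
time_s: 26.15
tcp_pos: [0.5429, 0.1322, 0.059]
eef_rot: [0.615, 0.789, -0.001, -0.002]
force: [-12.6, -1.4, 9.0]
opening: 0.0187
grip_force: 78.4
```

```bash
cat > g.py <<'E'
from h import *
rep([0,-.0200,.059])
c=camera('scene');np.savez('scene4.npz',**c)
L=(cloud(c).reshape(-1,3)-O)@H
k=(abs(L[:,0])<.022)&(abs(L[:,2]-.042)<.003)&(abs(L[:,1]+.05)<.06)
print("jawtop",k.sum(),np.percentile(L[k],[2,5,50,95,98],axis=0)[:,1].round(4))
for z in (.06,.085,.105):
    k=(abs(L[:,0])<.035)&(abs(L[:,2]-z)<.006)&(abs(L[:,1]+.09)<.03)
    print(z,k.sum(),np.percentile(L[k],[5,50,95],axis=0)[:,:2].round(4).tolist())
cv2.imwrite('pics/crop7.png',cv2.resize(c['pixels'][120:270,150:350],(800,600),interpolation=2))
E
python3 g.py
```

```text
t 26.15 local [0.0001 0.0014 0.059 ] force [-12.6   1.7   9. ] open 0.0187 78.4 q [ 0.18  0.03  1.63  0.    1.49 -0.07]
tool axes in holder:
 [[-0.002  1.    -0.004]
 [ 1.     0.002  0.001]
 [ 0.001 -0.004 -1.   ]]
tool shift [-0.0214 -0.0001 -0.    ]
jawtop 83 [-0.0673 -0.0666 -0.0518 -0.008  -0.0064]
0.06 69 [[-0.025, -0.0981], [-0.0071, -0.097], [0.0193, -0.0901]]
0.085 74 [[-0.0249, -0.0981], [-0.0041, -0.0968], [0.02, -0.0924]]
0.105 75 [[-0.0249, -0.0979], [-0.0081, -0.0968], [0.0193, -0.0903]]
```

Request:
{"op": "carry_out", "data": {"steps": "0 0 0 -0.004 0 0 0.01;0 0 0 -0.004 0 0 0.01;0 0 0 -0.004 0 0 0.01;0 0 0 -0.003 0 0 0.01;0 0 0 -0.002 0 0 0.01;0 0 0 -0.001 0 0 0.01;0 0 0 0 0 0 0.01;0 0 0 0 0 0 0.01;0 0 0 0 0 0 0.01;0 0 0 0 0 0 0.01"}}

```text
time_s: 27.45
tcp_pos: [0.5469, 0.116, 0.059]
eef_rot: [0.614, 0.789, -0.001, -0.003]
force: [-14.0, 1.6, 9.7]
opening: 0.0187
grip_force: 78.5
```

```bash
python3 g.py
```

```text
t 27.45 local [ 0.     -0.0152  0.059 ] force [-13.2   4.9   9.7] open 0.0187 78.5 q [ 0.15  0.03  1.63  0.    1.49 -0.1 ]
tool axes in holder:
 [[-0.003  1.    -0.005]
 [ 1.     0.003  0.003]
 [ 0.003 -0.005 -1.   ]]
tool shift [-0.0048 -0.     -0.    ]
jawtop 41 [-0.0873 -0.0814 -0.0654 -0.0216 -0.0191]
0.06 69 [[-0.0249, -0.0986], [-0.0079, -0.0968], [0.0181, -0.0915]]
0.085 71 [[-0.0254, -0.0981], [-0.0061, -0.0971], [0.0193, -0.0924]]
0.105 79 [[-0.0251, -0.0981], [-0.0069, -0.0968], [0.0193, -0.0909]]
```

Request:
{"op": "carry_out", "data": {"steps": "0 0 0 -0.001 0 0 0.01;0 0 0 0 0 0 0.01;0 0 0 -0.001 0 0 0.01;0 0 0 0 0 0 0.01;0 0 0 -0.001 0 0 0.01;0 0 0 0 0 0 0.01;0 0 0 0 0 0 0.01;0 0 0 0 0 0 0.01;0 0 0 0 0 0 0.01;0 0 0 0 0 0 0.01"}}

```text
time_s: 28.75
tcp_pos: [0.5476, 0.1133, 0.059]
eef_rot: [0.614, 0.789, -0.001, -0.003]
force: [-14.2, 2.8, 8.9]
opening: 0.0187
grip_force: 78.5
```

```bash
python3 g.py
```

```text
t 28.75 local [ 0.    -0.018  0.059] force [-13.1   6.1   8.9] open 0.0187 78.5 q [ 0.14  0.03  1.62  0.    1.49 -0.11]
tool axes in holder:
 [[-0.004  1.    -0.005]
 [ 1.     0.004  0.003]
 [ 0.003 -0.005 -1.   ]]
tool shift [-0.002 -0.     0.   ]
jawtop 38 [-0.0822 -0.0814 -0.0668 -0.0248 -0.0245]
0.06 73 [[-0.0249, -0.0988], [-0.0071, -0.0973], [0.0195, -0.0899]]
0.085 71 [[-0.0245, -0.0985], [-0.0061, -0.0974], [0.0192, -0.0917]]
0.105 74 [[-0.0248, -0.0991], [-0.006, -0.0973], [0.0199, -0.0923]]
```

Request:
{"op": "carry_out", "data": {"steps": "0 0 0 -0.001 0 0 0.01;0 0 0 0 0 0 0.01;0 0 0 -0.001 0 0 0.01;0 0 0 0 0 0 0.01;0 0 0 0 0 0 0.01;0 0 0 0 0 0 0.01;0 0 0 0 0 0 0.01;0 0 0 0 0 0 0.01;0 0 0 0 0 0 0.01;0 0 0 0 0 0 0.01"}}

```text
time_s: 30.05
tcp_pos: [0.548, 0.1117, 0.059]
eef_rot: [0.614, 0.789, -0.001, -0.003]
force: [-13.7, 3.6, 9.0]
opening: 0.019
grip_force: 78.5
```

```bash
python3 g.py
```

```text
t 30.05 local [ 0.     -0.0197  0.059 ] force [-12.5   6.8   9. ] open 0.019 78.5 q [ 0.14  0.03  1.62  0.    1.49 -0.11]
tool axes in holder:
 [[-0.004  1.    -0.005]
 [ 1.     0.004  0.004]
 [ 0.004 -0.005 -1.   ]]
tool shift [-0.0003 -0.      0.    ]
jawtop 36 [-0.1002 -0.0873 -0.0674 -0.0264 -0.0257]
0.06 69 [[-0.0245, -0.0989], [-0.0078, -0.0977], [0.022, -0.0911]]
0.085 75 [[-0.0252, -0.0991], [-0.0063, -0.0977], [0.0205, -0.0924]]
0.105 77 [[-0.0251, -0.0989], [-0.0088, -0.0974], [0.0189, -0.0923]]
```

Request:
{"op": "carry_out", "data": {"steps": "0 0 0 -0.0007 0 0 0.01;0 0 0 0 0 0 0.01;0 0 0 0 0 0 0.01;0 0 0 0 0 0 0.03;0 0 0 0 0 0 0.05;0 0 0 0 0 0 0.05;0 0 0 0 0 0 0.05;0 0 0 0 0 0 0.05;0 0 0 0 0 0 0.05;0 0 0 0 0 0 0.05"}}

```text
time_s: 31.35
tcp_pos: [0.5506, 0.1095, 0.0576]
eef_rot: [0.615, 0.789, -0.0, 0.0]
force: [-0.0, 0.1, -0.3]
opening: 0.0499
grip_force: 0.0
```

Request:
{"op": "carry_out", "data": {"steps": "0 0 0 0 0 -0.01 0.06;0 0 0 0 0 -0.02 0.06;0 0 0 0 0 -0.04 0.06;0 0 0 0 0 -0.05 0.06;0 0 0 0 0 -0.05 0.06;0 0 0 0.06 0 0 0.06;0 0 0 0.06 0 0 0.06;0 0 0 0.06 0 0 0.06;0 0 0 0.05 0 0 0.06;0 0 0 0 0 0 0.06"}}

```text
time_s: 32.6
tcp_pos: [0.493, 0.3357, 0.2291]
eef_rot: [0.613, 0.79, 0.001, -0.0]
force: [-0.4, -0.0, 0.9]
opening: 0.06
grip_force: 0.0
```

```bash
cat > f.py <<'E'
from h import *
o=np.array([.542,.1295,0])
for n in ["scene","top"]:
    c=camera(n);np.savez(n+"5.npz",**c);L=(cloud(c).reshape(-1,3)-o)@H
    def b(nm,z,w,lo,hi,i=1):
        k=(abs(L[:,0])<.04)&(abs(L[:,2]-z)<w)&(L[:,1]>lo)&(L[:,1]<hi)
        if k.sum()>4: print(n,nm,k.sum(),np.percentile(L[k],[2,10,50,90,98],axis=0).T.round(4)[:2].tolist())
    b("knob",.059,.003,-.045,.02);b("jawtop",.042,.003,-.085,-.04);b("saddle",.032,.003,-.06,.1)
    b("fix",.050,.003,-.13,-.1)
    for z in (.06,.085,.105,.117): b("phone%.3f"%z,z,.005,-.11,-.07)
cs=np.load("scene5.npz")["pixels"][120:270,150:350];ct=np.load("top5.npz")["pixels"][170:270,170:330]
cv2.imwrite('pics/crop8.png',cv2.resize(cs,(800,600),interpolation=2))
E
python3 f.py
```

```text
scene knob 50 [[-0.0102, -0.0079, -0.0003, 0.0074, 0.0093], [-0.0303, -0.0286, -0.0198, -0.0117, -0.0098]]
scene jawtop 33 [[-0.0227, -0.0223, -0.0165, -0.0096, -0.006], [-0.0837, -0.0803, -0.0715, -0.0661, -0.0634]]
scene saddle 202 [[-0.0228, -0.0207, -0.0072, 0.015, 0.0218], [-0.0572, -0.0521, -0.0343, -0.0148, -0.008]]
scene fix 119 [[-0.0225, -0.0187, -0.0014, 0.017, 0.0212], [-0.1194, -0.1179, -0.1111, -0.1028, -0.1006]]
scene phone0.060 59 [[-0.0236, -0.0233, -0.0029, 0.0215, 0.0241], [-0.0984, -0.0976, -0.0965, -0.0935, -0.0888]]
scene phone0.085 58 [[-0.0238, -0.0228, -0.004, 0.0188, 0.0228], [-0.098, -0.0975, -0.0967, -0.0935, -0.0894]]
scene phone0.105 61 [[-0.0242, -0.0224, -0.0042, 0.0195, 0.0221], [-0.0984, -0.098, -0.0965, -0.0944, -0.0895]]
scene phone0.117 77 [[-0.0224, -0.0197, -0.0024, 0.0179, 0.0221], [-0.0981, -0.0973, -0.0934, -0.0889, -0.0885]]
top knob 50 [[-0.0087, -0.0063, 0.0004, 0.0083, 0.0099], [-0.029, -0.0267, -0.0201, -0.0132, -0.0105]]
top jawtop 99 [[-0.0209, -0.0175, -0.0002, 0.0177, 0.0219], [-0.0847, -0.083, -0.0738, -0.067, -0.0657]]
top saddle 274 [[-0.0216, -0.0186, -0.0006, 0.0194, 0.0226], [-0.0591, -0.0556, -0.038, -0.0124, -0.0071]]
top fix 120 [[-0.0215, -0.0172, -0.0003, 0.0193, 0.0223], [-0.1196, -0.1182, -0.1106, -0.1025, -0.1008]]
top phone0.085 6 [[-0.0235, -0.0233, -0.0228, -0.0115, -0.0041], [-0.0958, -0.0947, -0.0899, -0.087, -0.087]]
top phone0.105 9 [[-0.0238, -0.0237, -0.0222, 0.0141, 0.0202], [-0.0963, -0.0945, -0.0891, -0.087, -0.087]]
top phone0.117 83 [[-0.0217, -0.0176, -0.0014, 0.0184, 0.0225], [-0.0977, -0.0969, -0.0925, -0.0884, -0.0875]]
```

View pics/crop8.png

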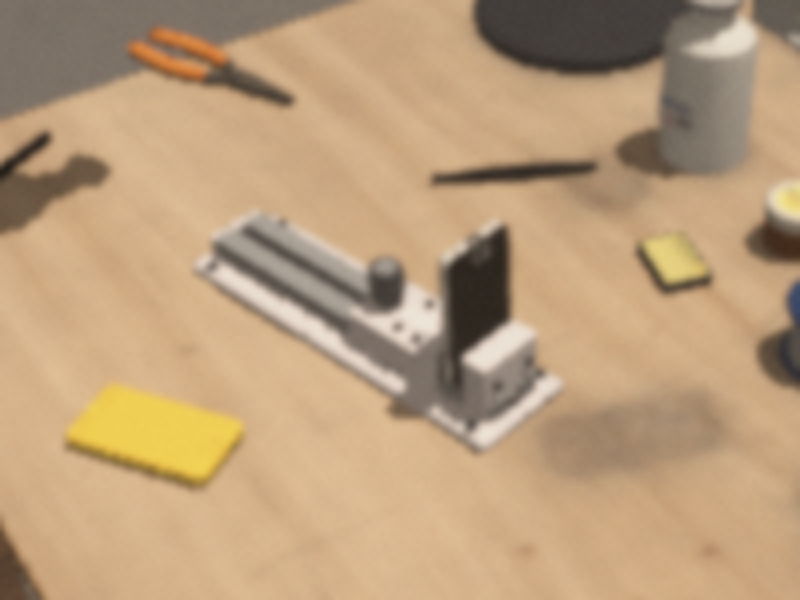

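```bash
python3 -c "
from cell import *
print(job_done())"
```

```text
the job is handed in; nothing more can be done
None
```

The job is handed in: the phone stands upright with its port up and its screen flat to the middle of the fixed jaw. The sprung pad clamps it with about 3 mm of give (camera estimate), and I touched nothing else on the bench.

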